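# Walk the bike battery into its charging dock and latch it

### The arm

A 6-joint arm with a two-finger parallel gripper is mounted at the origin on the work surface. World frame = base frame: x ahead of the robot, y to its left, z up, the work surface at z = 0. Lengths are in m, angles in rad, forces in N, time in s.
With the tool pointing down it reaches from about 0.325 to 0.775 m from the base axis. Payload 5.5 kg.
Tool frame: the origin (TCP) lies on the centre line of the jaws, within the pads' length; the fingertips stand r.finger_overhang ahead of it and the grasp point (between the pads) lies 2 mm behind it (r.finger_overhang is the distance from the TCP to the fingertips, in m); z points along the fingers, y is the line along which they close (so a half turn about z gives the same grasp; the last joint's range is limited). The gripper opens to 85 mm and grips with 20 to 120 N. Pads are 22 mm wide; open, the fingers measure 114 mm over their backs; the gripper's body (76 mm by 85 mm) begins 54 mm behind the grasp point. The pads swing forward as they close: fully open they stand 13 mm farther back than shut.
Start: joints at [-1.251, 0.091, 1.231, -0, 1.82, -0.057], TCP at [0.221, -0.558, 0.248] pointing down, gripper open.
Joint ranges: [-2.87, 2.87], [-0.86, 2.18], [0.17, 2.46], [-1.51, 4.65], [0.06, 2.69], [-2.65, 2.65]. Speed limits (rad/s): [2.57, 2.57, 3.01, 3.14, 3.14, 3.14].

### API

Orientations are given as a unit quaternion [w, x, y, z].
In Python, from bench import r gives the robot as it stands.
- The arm moves only by the tool step_arm, never from a script. Its argument "increments" is text: rows parted by semicolons, each of 6 numbers parted by spaces: the shift along the tool's x, y, z in cm, then the turn, a rotation vector about the tool's x, y, z in degrees. A call has 1 to 20 rows; each row is the pose to reach, as a shift and turn from the pose commanded when the call began, along the tool's axes at that moment; what a row does not reach only later rows make up. A row lasts 1/12 s, in which the tool goes at most 41.7 mm and 7.16 degrees, less where a joint would pass 70% of its speed; a pose out of reach is approached as far as the arm can. A call with a gripper value outside its range is refused whole. "fingers" is the closure, from 0 (fully open) to 1 (shut), set as the call begins (left out, the last holds). The fingers move at their own pace and stop on an object; the grip force is fixed at half the most. Time passes only in rows, so rows that repeat a pose let the fingers close. It gives the time, the measured TCP pose, the force, the opening and the grip force at its end, in the units of the state.
- r.observe(): the state, without advancing time (a new reading comes with each control period).
- r.read_camera(name): name is "side" or "top" or "wrist"; returns a dict with "pixels" (400x640x3 uint8, blue, green, red), "fx", "fy", "cx", "cy" (pixels), "R" (3x3) and "t" (3): a world point X has camera coordinates R X + t. Camera axes: x right, y down, z forward; pixel columns grow to the right and rows downward; lengths in m; the calibration is good to about 2 mm. A picture is of the moment at which its call begins. There is no depth.
- r.hand_in(): hands the job in; it is judged then, once.
The state is a dict: "time": time; "joints": joint angles; "joint_vel": joint speeds; "effort": joint torques, N m; "position": TCP position; "tcp_rot": TCP orientation; "ft_force": force on the tool from outside, world axes, zero at the start; "moment": the same for the moment, N m; "gripper_width": finger opening in m; "grasp_force": force on a finger pad.
Only numpy, scipy, OpenCV 4.12 (cv2) and the standard library are available. Lean on these libraries where they do the work, as an engineer would, in place of code of your own. Each camera call takes 0.05 s, during which the arm holds its last target. There are 200 camera calls.

### The job

Walk the heavy e-bike battery forward into its charging dock by pushing its two rear corners in turn so that it swings ahead, until its front sits flush against the dock's stop all along and it is roughly centred between the ears; then swing the latch fully shut behind it. Never push on the battery with more than 20 newtons (the flap's stays are weak, and a straight shove would take more), and leave the other things on the flap where they are.

Things in the scene. Friction and masses are not known exactly. Their poses are not given: they have to be found in the camera images.
- battery: the e-bike battery, a black slab with an aluminium belt, 96 mm deep (its x) by 230 wide (its y) by 60 high, about 3.6 kg; too wide to grip. Origin: centre of its underside, on the flap; x points forward to the dock, y to its left, z up. It stands on four small rubber feet at x = +-22, y = +-60 mm, with 4 mm of air under the rest. Hard: touch it at 20 mm/s or less, so as to stay under 20 N
- front_left (a point): the battery's front left vertical edge (battery x = +48, y = +115 mm), half-way up (30 mm)
- front_right (a point): the battery's front right vertical edge (battery x = +48, y = -115 mm), half-way up (30 mm)
- rear_left (a point): the battery's rear left vertical edge (battery x = -48, y = +115 mm), half-way up. Pushing the rear face forward some 10 to 12 mm in from this edge takes about 9 to 14 N and swings the battery about a point some 50 mm to the other side of its centre, which goes forward about 4.5 mm for each 0.1 rad; the pushed spot thus runs on an arc, outwards too
- rear_right (a point): the battery's rear right vertical edge (battery x = -48, y = -115 mm), half-way up; pushing near it works as at rear_left, mirrored. Pushed straight at the middle of its rear face the battery needs about 20 to 26 N, over the limit of 20 N
- dock: the charging dock, a fixed dark steel bar 340 mm wide and 60 high, beyond the battery. Origin: centre of the foot of its flat, rigid stop face; x points into the stop, away from the battery, y left along the face, z up. Ears 45 mm high stand 22 mm out of the face at y = +-145 to 170 mm. Home: the battery's front edges at dock x = 0, its centre near y = 0 (well within 20 mm)
- latch (a joint): the latch, an aluminium bar 126 mm long, 12 thick, at heights 24 to 40 mm, on an upright pivot left of the battery's place. 0 = open, 2.094 rad = shut (hard stop); it turns anticlockwise from above to shut. From the pivot the bar points at angle 2.618 + value (anticlockwise from dock x); shut, it lies across the left half of the battery's rear. It stays where left; about 1.2 N moves its end
- latch_pivot (a point): the latch's pivot axis, at dock x = -110, y = +188 mm, 32 mm up, mid-height of the bar. It stands on a foot plate 4 mm thick (dock y = 170 to 206, x = -135 to +30 mm). If the battery is more than 3 mm short of home, the rubber pad on the bar meets it before the latch is shut
- latch_knob (a point): top of the upright round knob (16 mm across, top 54 mm up, standing on the bar 118 mm from the pivot) by which the latch can be pushed or pinched from above
- tire_lever: bystander: red steel tire lever lying flat, 130 mm long along its x, 18 mm wide; origin near its middle, underside
- spanner: bystander: steel spanner lying flat, 160 mm long along its x
- parts_box: bystander: translucent blue pill-shaped parts box, 90 x 40 x 22 mm; origin centre of underside
- bell: bystander: green bell, 54 mm across, 30 mm high; origin centre of underside

How it is judged:
On the way:
1. the battery sits flush against the stop, centred between the ears, with the latch not yet shut (x of each of front_left, front_right in the frame of dock above -0.003 m and y of battery in the frame of dock between -0.02 and 0.02 m and angle between battery's own z axis and vertical below 0.05 rad and value of joint latch below 1.5 rad), for 0.2 s.
At the end, for the whole second after the job is handed in: both front edges of the battery lie within 3 mm of the dock's stop face, its centre is within 20 mm of the dock's middle, it stands level and at rest, and the latch is within 0.09 rad of fully shut (x of each of front_left, front_right in the frame of dock above -0.003 m and y of battery in the frame of dock between -0.02 and 0.02 m and angle between battery's own z axis and vertical below 0.05 rad and value of joint latch above 2 rad and linear speed of battery below 0.01 m/s); the robot touches nothing.
It fails at once if the battery is pushed with more than 20 N (contact force between any of the fingers, the arm and battery above 20 N).
It fails at once if the red steel tire lever is moved more than 15 mm (distance of tire_lever from where it was at the start of the episode above 0.015 m).
It fails at once if the spanner is moved more than 15 mm (distance of spanner from where it was at the start of the episode above 0.015 m).
It fails at once if the parts box is moved more than 15 mm (distance of parts_box from where it was at the start of the episode above 0.015 m).
It fails at once if the bell is moved more than 15 mm (distance of bell from where it was at the start of the episode above 0.015 m).
It also fails if it takes over 72 s, if anything falls off the work surface, if the arm or the gripper's body presses on something with over 40 N, if the wrist force passes 120 N, or if a joint passes its speed limit or range.

## Working session

There is one attempt and no reset: what is moved stays moved. The work goes in short steps, Python scripts to look and compute and a tool call to move; the robot and the scene stay as the last step left them, time stands still between calls to the robot, and variables do not carry over. Pictures are saved under pics/ and viewed, at most 10 in all, crops included, and the job is handed in when it is done.

Besides the shell and the picture viewer there is one more tool, called as a command line: name --argument value ..., lists and objects as JSON in quotes. step_arm: Moves the arm, as the interface text tells. Its arguments: {"type":"object","properties":{"increments":{"type":"string"},"fingers":{"type":"number"}},"required":["increments"]}

```bash
ls; mkdir -p pics; python3 - <<'E'
from bench import r
import cv2
s=r.observe(); print({k:s[k] for k in('time','position','tcp_rot','ft_force','gripper_width')}, r.finger_overhang)
for n in('top','side'):
    c=r.read_camera(n); cv2.imwrite(f'pics/{n}0.png',c['pixels']); print(n,c['fx'],c['fy'],c['cx'],c['cy'],c['R'],c['t'])
E
```

```text
pics
{'time': 0.0, 'position': array([ 0.22070223, -0.55765155,  0.24710788]), 'tcp_rot': array([-1.01321766e-03,  9.82303773e-01,  1.87291897e-01, -1.30556636e-04]), 'ft_force': array([ 0.5881891 , -0.14442378, -0.22441406]), 'gripper_width': 0.08561583095822818} 0.017
top 506.45885275406283 506.45885275406283 321.92121572044704 203.600716168615 [[-0.02235842 -0.99947159 -0.02359307]
 [-0.98329175  0.02624863 -0.18013421]
 [ 0.18065832  0.01917135 -0.98335906]] [0.045442   0.54542145 1.40790855]
side 495.94318689102425 495.94318689102425 312.28926611384554 194.61841583022294 [[-0.94585496 -0.3245881   0.00097689]
 [-0.18618669  0.54008085 -0.82076013]
 [ 0.26588137 -0.77650193 -0.57127214]] [0.52648848 0.16971107 1.34969799]
```

View pics/top0.png

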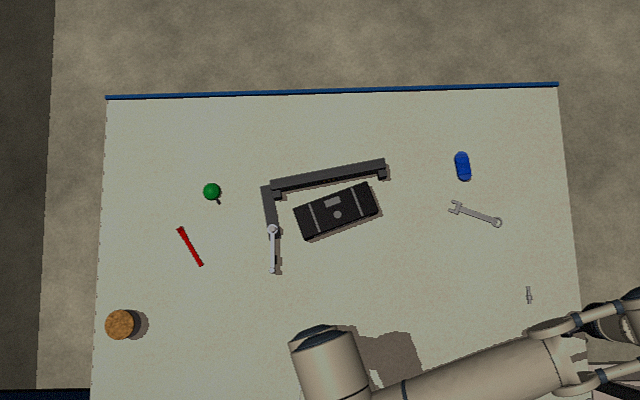

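View pics/side0.png

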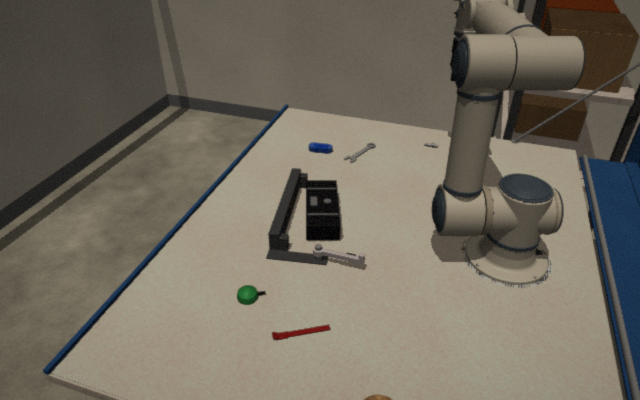

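The top view shows the dock at px (270–387, 160–195), the battery at (293–383, 182–240), and the latch pivot at (272,229) with its bar down to (272,270). The side view agrees. I'll zoom in.

```bash
cat > h.py <<'E'
import numpy as np, cv2
from bench import r
def ray(c,u,v,z):
    d=c['R'].T@np.array([(u-c['cx'])/c['fx'],(v-c['cy'])/c['fy'],1]); o=-c['R'].T@c['t']
    return (o+d*(z-o[2])/d[2])
def proj(c,X):
    p=c['R']@np.asarray(X,float)+c['t']; return np.array([c['fx']*p[0]/p[2]+c['cx'],c['fy']*p[1]/p[2]+c['cy']])
E
python3 - <<'E'
from h import *
i=cv2.imread('pics/top0.png')[145:285,245:405]
i=cv2.convertScaleAbs(i,alpha=2,beta=20)
cv2.imwrite('pics/crop0.png',cv2.resize(i,None,fx=4.25,fy=4.25,interpolation=cv2.INTER_CUBIC))
E
```

```text
(no output)
```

View pics/crop0.png

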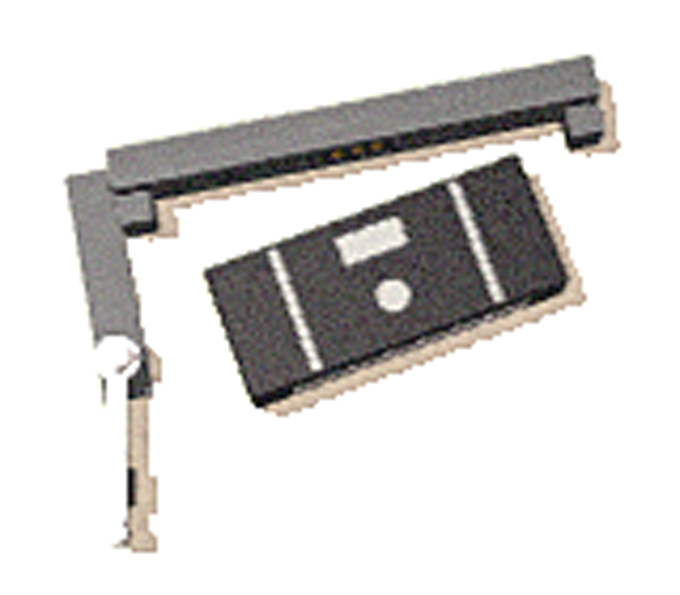

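```bash
cat >> h.py <<'E'
def cr(p): return (p[0]/4.25+245-.4, p[1]/4.25+145-.4)
E
python3 - <<'E'
from h import *
c=r.read_camera('top'); 
P={k:ray(c,*cr(p),z) for k,(p,z) in dict(DL=((107,190),.06),DR=((600,97),.06),FL=((205,268),.06),FR=((520,153),.06),RR=((567,290),.06),RL=((252,402),.06),piv=((117,357),.046),kn=((117,545),.05)).items()}
for k,v in P.items(): print(k,v.round(4))
d=P['DL']-P['DR']; print('dockW',np.linalg.norm(d),'FW',np.linalg.norm(P['FL']-P['FR']),np.linalg.norm(P['RL']-P['RR']),np.linalg.norm(P['FL']-P['RL']))
yaw=np.arctan2(-d[0],d[1]); O=(P['DL']+P['DR'])/2
R=np.array([[np.cos(yaw),np.sin(yaw)],[-np.sin(yaw),np.cos(yaw)]])
print('dock',O,'yaw',yaw)
for k,v in P.items(): print(k,'dockframe',(R@(v-O)[:2]).round(4))
E
```

```text
DL [0.5904 0.1811 0.06  ]
DR [ 0.6458 -0.1549  0.06  ]
FL [0.535  0.1153 0.06  ]
FR [ 0.6083 -0.0992  0.06  ]
RR [ 0.5136 -0.1269  0.06  ]
RL [0.4437 0.0851 0.06  ]
piv [0.4781 0.1766 0.046 ]
kn [0.352  0.1767 0.05  ]
dockW 0.34058289002821224 FW 0.2266414676569152 0.22322256118427758 0.09611473001996874
dock [0.61811447 0.01312025 0.06      ] yaw 0.16338782363340335
DL dockframe [-0.      0.1703]
DR dockframe [ 0.     -0.1703]
FL dockframe [-0.0654  0.1143]
FR dockframe [-0.0279 -0.1092]
RR dockframe [-0.1259 -0.1212]
RL dockframe [-0.1604  0.0994]
piv dockframe [-0.1116  0.184 ]
kn dockframe [-0.2359  0.2046]
```

Measured sizes agree with those given (dock 340 mm, battery 226 × 96 mm, pivot within 4 mm of nominal). The battery is yawed +0.16 rad relative to the dock and is about 47 mm short. I'll push the rear left corner first.

step_arm --increments "41.3 -51.2 12.7 0 0 3; 41.3 -51.2 12.7 0 0 3; 41.3 -51.2 12.7 0 0 3; 41.3 -51.2 12.7 0 0 3; 41.3 -51.2 12.7 0 0 3; 41.3 -51.2 12.7 0 0 3; 41.3 -51.2 12.7 0 0 3; 41.3 -51.2 12.7 0 0 3; 41.3 -51.2 12.7 0 0 3; 41.3 -51.2 12.7 0 0 3; 41.3 -51.2 12.7 0 0 3; 41.3 -51.2 12.7 0 0 3; 41.3 -51.2 12.7 0 0 3; 41.3 -51.2 12.7 0 0 3; 41.3 -51.2 12.7 0 0 3; 41.3 -51.2 12.7 0 0 3; 41.3 -51.2 12.7 0 0 3; 41.3 -51.2 12.7 0 0 3; 41.3 -51.2 12.7 0 0 3; 41.3 -51.2 12.7 0 0 3" --fingers 1

```text
time: 1.82
position: [0.4164, 0.0691, 0.1215]
tcp_rot: [0.0, 0.987, 0.161, 0.0]
ft_force: [0.1, -0.2, -0.1]
gripper_width: -0.0001
grasp_force: 0.0
```

```bash
cat >> h.py <<'E'
from scipy.spatial.transform import Rotation as Ro
O=np.array([.6181,.0131]); DY=.1634   # dock origin, yaw
def rot(a): return np.array([[np.cos(a),-np.sin(a)],[np.sin(a),np.cos(a)]])
def d2w(p): return O+rot(DY)@np.asarray(p,float)[:2]
def w2d(p): return rot(DY).T@(np.asarray(p,float)[:2]-O)
def tool():
    s=r.observe(); q=s['tcp_rot']; M=Ro.from_quat([q[1],q[2],q[3],q[0]]).as_matrix()
    return s,np.array(s['position']),M,np.arctan2(M[1,0],M[0,0])
def go(xyz,yaw):  # print increments to reach a world pose (cm, deg about tool z)
    s,p,M,a=tool(); print('inc cm',(M.T@(np.asarray(xyz)-p)*100).round(2),'turn',np.degrees(a-yaw).round(1))
E
python3 - <<'E'
from h import *
s,p,M,a=tool(); print(s['time'],p,a,s['ft_force'],s['gripper_width'])
go([.4161,.0698,.03],.325)
c=r.read_camera('wrist'); cv2.imwrite('pics/w1.png',c['pixels'])
for n,b in (('FL',(.048,.115)),('RL',(-.048,.115)),('RR',(-.048,-.115))): 
    X=np.array([.5252,-.0064])+rot(.325)@b; print(n,proj(c,[*X,.06]))
E
```

```text
1.8167 [0.41638598 0.06907754 0.1215189 ] 0.32310746213624947 [ 0.05225041 -0.22045644 -0.12742073] -7.182118051246441e-05
inc cm [-0.   -0.08  9.15] turn -0.1
FL [303.38499382  11.00786486]
RL [305.5648689  173.61531461]
RR [648.3502745 173.306158 ]
```

View pics/w1.png

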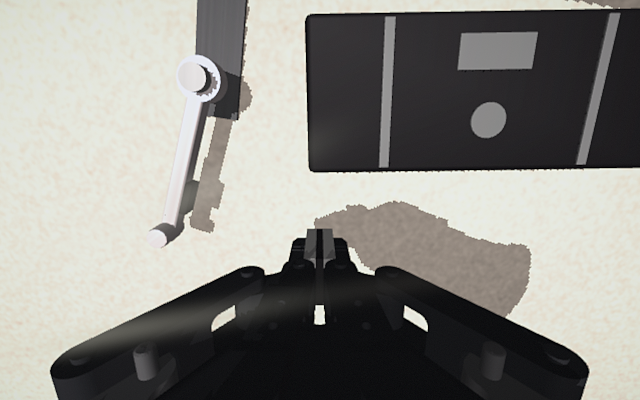

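The wrist view confirms the estimate: rear-left corner at about (309,170), with the projection at (306,174). The latch knob is at (157,237), clear of the descent.

step_arm --increments "0 0 3.5 0 0 0; 0 0 7 0 0 0; 0 0 9.1 0 0 0; 0 0 9.1 0 0 0; 0.4 0 9.1 0 0 0; 0.8 0 9.1 0 0 0; 1.0 0 9.1 0 0 0; 1.12 0 9.1 0 0 0; 1.24 0 9.1 0 0 0; 1.36 0 9.1 0 0 0; 1.48 0 9.1 0 0 0; 1.6 0 9.1 0 0 0; 1.72 0 9.1 0 0 0; 1.84 0 9.1 0 0 0; 1.96 0 9.1 0 0 0; 2.08 0 9.1 0 0 0; 2.2 0 9.1 0 0 0"

```text
time: 3.28
position: [0.4345, 0.0765, 0.0292]
tcp_rot: [0.0, 0.987, 0.161, -0.004]
ft_force: [-13.7, -2.6, 5.5]
gripper_width: -0.0002
grasp_force: 0.0
```

step_arm --increments "0.13 -0.05 0 0 0 0.5; 0.25 -0.09 0 0 0 0.9; 0.38 -0.14 0 0 0 1.4; 0.51 -0.18 0 0 0 1.8; 0.63 -0.22 0 0 0 2.3; 0.76 -0.26 0 0 0 2.8; 0.89 -0.3 0 0 0 3.2; 1.02 -0.34 0 0 0 3.7; 1.15 -0.38 0 0 0 4.1; 1.27 -0.42 0 0 0 4.6"

```text
time: 4.12
position: [0.4451, 0.0846, 0.0292]
tcp_rot: [0.0, 0.993, 0.122, -0.004]
ft_force: [-11.8, -2.7, 4.3]
gripper_width: -0.0002
grasp_force: 0.0
```

```bash
python3 - <<'E'
from h import *
s,p,M,a=tool(); print(s['time'],p,a,s['ft_force'],s['moment'])
c=r.read_camera('top'); i=c['pixels'][145:285,245:405]
i=cv2.convertScaleAbs(i,alpha=2,beta=20)
cv2.imwrite('pics/crop1.png',cv2.resize(i,None,fx=4.25,fy=4.25,interpolation=cv2.INTER_CUBIC))
E
```

```text
4.1167 [0.44509381 0.08462755 0.02918269] 0.24369291199420515 [-11.8127367   -2.68917857   4.27840607] [-0.34816559  1.58812798 -0.03247763]
```

View pics/crop1.png

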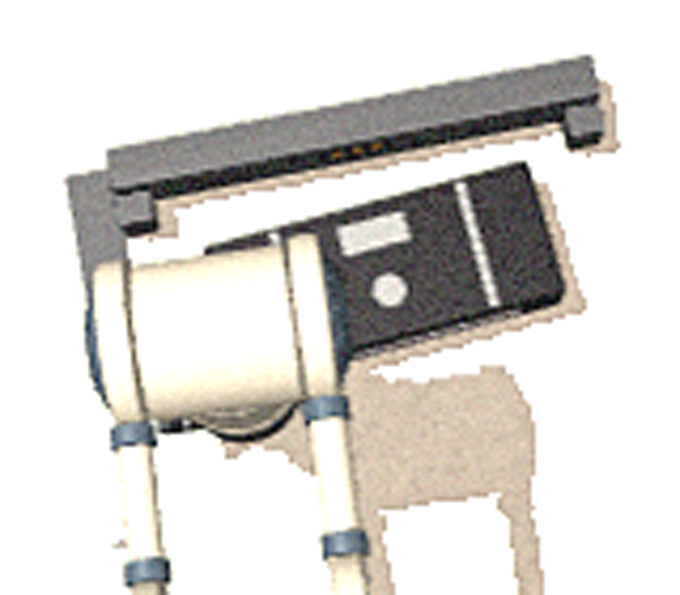

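The push runs at about 12 N and the battery follows the modelled swing. Continuing the arc.

step_arm --increments "0.13 -0.05 0 0 0 0.5; 0.25 -0.09 0 0 0 0.9; 0.38 -0.14 0 0 0 1.4; 0.51 -0.18 0 0 0 1.8; 0.63 -0.22 0 0 0 2.3; 0.76 -0.26 0 0 0 2.8; 0.89 -0.3 0 0 0 3.2; 1.02 -0.34 0 0 0 3.7; 1.15 -0.38 0 0 0 4.1; 1.27 -0.42 0 0 0 4.6; 1.4 -0.46 0 0 0 5.0; 1.53 -0.5 0 0 0 5.5; 1.66 -0.53 0 0 0 6.0; 1.79 -0.56 0 0 0 6.4; 1.92 -0.59 0 0 0 6.9; 2.05 -0.62 0 0 0 7.3; 2.18 -0.65 0 0 0 7.8; 2.31 -0.68 0 0 0 8.2; 2.44 -0.71 0 0 0 8.7; 2.58 -0.74 0 0 0 9.2"

```text
time: 5.83
position: [0.4682, 0.0985, 0.0292]
tcp_rot: [0.0, 0.999, 0.042, -0.004]
ft_force: [-12.2, -1.8, 5.1]
gripper_width: 0.0003
grasp_force: 0.0
```

step_arm --increments "0.13 -0.05 0 0 0 0.5; 0.25 -0.09 0 0 0 0.9; 0.38 -0.14 0 0 0 1.4; 0.51 -0.18 0 0 0 1.8; 0.63 -0.22 0 0 0 2.3; 0.76 -0.26 0 0 0 2.8; 0.89 -0.3 0 0 0 3.2; 1.02 -0.34 0 0 0 3.7; 1.15 -0.38 0 0 0 4.1; 1.27 -0.42 0 0 0 4.6; 1.4 -0.46 0 0 0 5.0"

```text
time: 6.75
position: [0.4818, 0.1044, 0.0292]
tcp_rot: [0.0, 1.0, -0.002, -0.004]
ft_force: [-14.2, -0.6, 4.2]
gripper_width: -0.0001
grasp_force: 0.0
```

step_arm --increments "-0.8 0 0 0 0 0; -2 2 0 0 0 0; -3 6 0 0 0 0; -3 10 0 0 0 0; -3 14 0 0 0 0; -3 18 0 0 0 0; -3 22 0 0 0 0; -3 22 0 0 0 0; -3 22 0 0 0 0; -3 22 0 0 0 0"

```text
time: 7.58
position: [0.4538, -0.1153, 0.0301]
tcp_rot: [-0.0, 1.0, -0.002, 0.0]
ft_force: [0.5, -0.1, 0.2]
gripper_width: 0.0003
grasp_force: 0.0
```

```bash
python3 - <<'E'
from h import *
s,p,M,a=tool(); print(s['time'],p,a,s['ft_force'],w2d(p))
c=r.read_camera('top'); i=c['pixels'][145:285,245:405]
i=cv2.convertScaleAbs(i,alpha=2,beta=20)
cv2.imwrite('pics/crop2.png',cv2.resize(i,None,fx=4.25,fy=4.25,interpolation=cv2.INTER_CUBIC))
c=r.read_camera('wrist'); cv2.imwrite('pics/w2.png',c['pixels'])
E
```

```text
7.5833 [ 0.45383947 -0.11527227  0.03014593] -0.0045717511117786954 [ 0.5452107  -0.0794898   0.18543026] [-0.18295538 -0.09994145]
```

View pics/crop2.png

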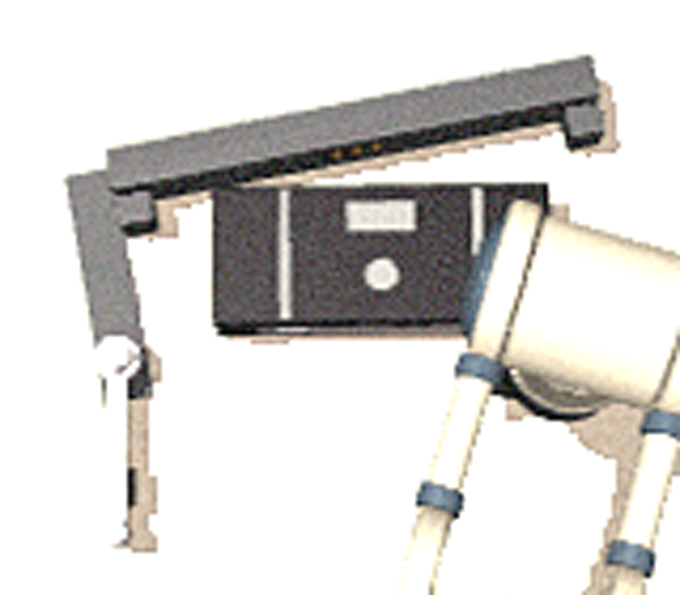

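Battery corners in the crop: FL (215,183), FR (547,184), RL (217,322). The battery has swung past square, as planned.

```bash
cat >> h.py <<'E'
def bat(FL,FR):  # crop px of top front corners -> centre dock frame, rel yaw, world centre
    c=r.read_camera('top'); A,B=[ray(c,*cr(q),.06)[:2] for q in (FL,FR)]
    d=A-B; yaw=np.arctan2(-d[0],d[1]); m=(A+B)/2-rot(yaw)@[.048,0]
    print('W',np.hypot(*d).round(4),'world c',m.round(4),'yaw',yaw.round(3),'dock c',w2d(m).round(4),'rel',(yaw-DY).round(3))
    for n,y in(('FL',.115),('FR',-.115)): print(n,w2d(m+rot(yaw)@[.048,y]).round(4))
    return m,yaw
def at(m,yaw,x,y,z=.03): go([*(m+rot(yaw)@[x,y]),z],yaw)
E
python3 - <<'E'
from h import *
m,y=bat((215,183),(547,184)); at(m,y,-.079,-.107)
E
```

```text
W 0.2244 world c [ 0.5418 -0.0029] yaw -0.031 dock c [-0.0778 -0.0034] rel -0.194
FL [-0.0086  0.1002]
FR [-0.0529 -0.1255]
inc cm [ 0.55 -0.67  0.02] turn 1.7
```

View pics/w2.png

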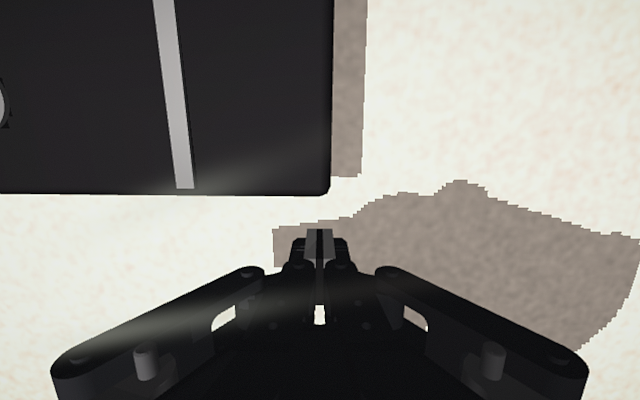

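step_arm --increments "0.6 -0.4 0 0 0 0.5; 1.2 -0.4 0 0 0 1; 1.7 -0.4 0 0 0 1; 1.82 -0.4 0 0 0 1; 1.94 -0.4 0 0 0 1; 2.06 -0.4 0 0 0 1; 2.18 -0.4 0 0 0 1; 2.3 -0.4 0 0 0 1; 2.42 -0.4 0 0 0 1; 2.54 -0.4 0 0 0 1; 2.66 -0.4 0 0 0 1; 2.78 -0.37 0 0 0 0.6"

```text
time: 8.73
position: [0.4796, -0.1118, 0.0299]
tcp_rot: [-0.0, 1.0, -0.007, -0.003]
ft_force: [-13.0, 1.4, 6.0]
gripper_width: -0.0002
grasp_force: 0.0
```

step_arm --increments "0.13 0.05 0 0 0 -0.5; 0.25 0.09 0 0 0 -0.9; 0.38 0.14 0 0 0 -1.4; 0.51 0.18 0 0 0 -1.8; 0.63 0.22 0 0 0 -2.3; 0.76 0.26 0 0 0 -2.8; 0.89 0.3 0 0 0 -3.2; 1.02 0.34 0 0 0 -3.7; 1.15 0.38 0 0 0 -4.1; 1.27 0.42 0 0 0 -4.6; 1.4 0.46 0 0 0 -5.0; 1.53 0.5 0 0 0 -5.5; 1.66 0.53 0 0 0 -6.0; 1.79 0.56 0 0 0 -6.4; 1.92 0.59 0 0 0 -6.9; 2.05 0.62 0 0 0 -7.3; 2.18 0.65 0 0 0 -7.8; 2.31 0.68 0 0 0 -8.2; 2.44 0.71 0 0 0 -8.7; 2.58 0.74 0 0 0 -9.2"

```text
time: 10.4
position: [0.5047, -0.1203, 0.0297]
tcp_rot: [-0.0, 0.997, 0.073, -0.004]
ft_force: [-13.0, -1.9, 6.3]
gripper_width: 0.0003
grasp_force: 0.0
```

step_arm --increments "0.13 0.05 0 0 0 -0.5; 0.25 0.09 0 0 0 -0.9; 0.38 0.14 0 0 0 -1.4; 0.51 0.18 0 0 0 -1.8; 0.63 0.22 0 0 0 -2.3; 0.76 0.26 0 0 0 -2.8; 0.89 0.3 0 0 0 -3.2; 1.02 0.34 0 0 0 -3.7; 1.15 0.38 0 0 0 -4.1; 1.27 0.42 0 0 0 -4.6; 1.4 0.46 0 0 0 -5.0; 1.53 0.5 0 0 0 -5.5"

```text
time: 11.4
position: [0.5206, -0.1233, 0.0298]
tcp_rot: [0.0, 0.993, 0.121, -0.003]
ft_force: [-12.6, -2.7, 5.6]
gripper_width: -0.0001
grasp_force: 0.0
```

```bash
python3 - <<'E'
from h import *
s,p,M,a=tool(); print(s['time'],p,a,s['ft_force'],w2d(p))
c=r.read_camera('top'); i=c['pixels'][145:285,245:405]
i=cv2.convertScaleAbs(i,alpha=2,beta=20)
cv2.imwrite('pics/crop3.png',cv2.resize(i,None,fx=4.25,fy=4.25,interpolation=cv2.INTER_CUBIC))
E
```

```text
11.4 [ 0.52062903 -0.12325372  0.02975124] 0.24203290436196903 [-12.58136939  -2.69206427   5.5849922 ] [-0.11835383 -0.11868149]
```

View pics/crop3.png

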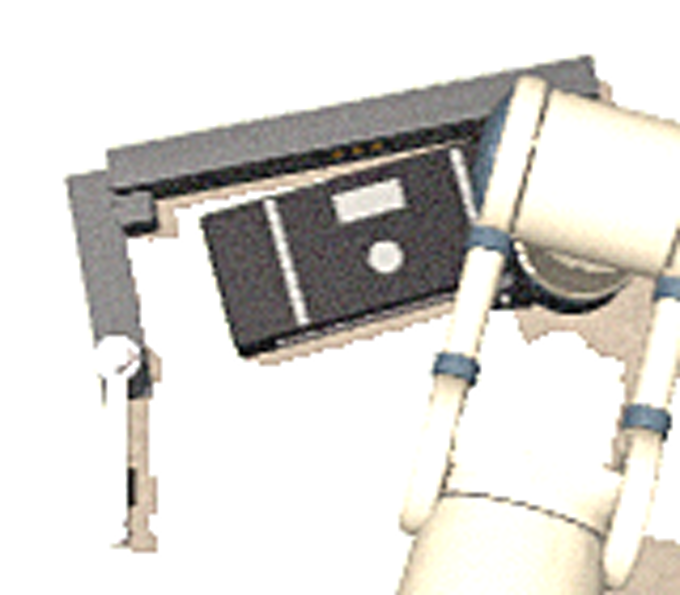

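```bash
cat >> h.py <<'E'
def blobs(img,c,show=True):
    g=cv2.resize(cv2.cvtColor(img,cv2.COLOR_BGR2GRAY),None,fx=4,fy=4,interpolation=cv2.INTER_CUBIC)
    b=(g>85).astype(np.uint8); b[:600]=0;b[1000:]=0
    n,l,st,ce=cv2.connectedComponentsWithStats(b,connectivity=4); out=[]
    for k in range(1,n):
        x,y,w,h,ar=st[k]
        if 200<ar<3500 and 1160<ce[k][0]<1560 and 640<ce[k][1]<1000:
            (cx,cy),(ww,hh),an=cv2.minAreaRect(np.argwhere(l==k)[:,::-1].astype(np.float32))
            X=ray(c,(cx-1.5)/4,(cy-1.5)/4,.06)
            out.append((X[:2],ww,hh,ar)); 
            if show: print(X[:2].round(4),'dock',w2d(X).round(4),round(ww),round(hh),ar)
    return out
E
python3 - <<'E'
from h import *
c=r.read_camera('top'); cv2.imwrite('pics/top3.png',c['pixels'])
i0=cv2.imread('pics/top0.png'); g=cv2.cvtColor(i0,cv2.COLOR_BGR2GRAY)
print('vals: battery,circle,dock top,side,table',g[220,330],g[214,337],g[180,300],g[189,330],g[260,330])
m0=np.array([.5252,-.0064])
for X,*q in blobs(i0,c): print('   bat',(rot(.325).T@(X-m0)).round(4))
print('now'); blobs(c['pixels'],c)
m,y=bat((203,215),(203+247*1.2,215-68*1.2))
E
```

```text
vals: battery,circle,dock top,side,table 20 104 58 157 156
[ 0.5482 -0.0671] dock [-0.082  -0.0678] 118 9 765
[0.5509 0.0031] dock [-0.0679  0.0011] 27 62 1537
[0.5048 0.0556] dock [-0.1048  0.0604] 119 9 831
[ 0.5131 -0.0102] dock [-0.1073 -0.0059] 28 28 649
   bat [ 0.0024 -0.0649]
   bat [0.0274 0.0008]
   bat [0.0005 0.0653]
   bat [-0.0126  0.0003]
now
[ 0.5881 -0.0606] dock [-0.0416 -0.0678] 67 8 394
[0.5781 0.0045] dock [-0.0409 -0.002 ] 26 63 1545
[0.5376 0.0607] dock [-0.0717  0.0601] 120 9 864
[ 0.5395 -0.0061] dock [-0.0807 -0.0062] 27 29 654
W 0.2083 world c [0.5503 0.0035] yaw 0.247 dock c [-0.0684  0.0015] rel 0.084
FL [-0.0303  0.1201]
FR [-0.011  -0.1091]
```

The blobs (two belts, label, circle) give the pose without needing pictures: centre at dock (−65, −5) mm, yaw +0.10, front-right about 6 mm short. A little more push, then across to the left.

step_arm --increments "0.13 0.05 0 0 0 -0.5; 0.25 0.09 0 0 0 -0.9; 0.35 0.13 0 0 0 -1.3; -0.5 0.1 0 0 0 -1.3; -1.8 -2 0 0 0 -1.3; -2.5 -6 0 0 0 -1.3; -2.5 -10 0 0 0 -1.3; -2.5 -14 0 0 0 -1.3; -2.5 -18 0 0 0 -1.3; -2.5 -21 0 0 0 -1.3; -2.5 -21 0 0 0 -1.3; -2.5 -21 0 0 0 -1.3; -2.5 -21 0 0 0 -1.3"

```text
time: 12.63
position: [0.4488, 0.0751, 0.0304]
tcp_rot: [0.0, 0.991, 0.132, 0.0]
ft_force: [-0.1, 0.4, -0.2]
gripper_width: -0.0002
grasp_force: 0.0
```

```bash
cat >> h.py <<'E'
MOD=np.array([[0,.065],[0,-.065],[.026,0],[-.014,0]])
def pose():
    c=r.read_camera('top'); B=blobs(c['pixels'],c,False); src=[];dst=[]
    belts=sorted([b for b in B if max(b[1:3])>3*min(b[1:3])],key=lambda b:-b[0][1])
    sq=[b for b in B if max(b[1:3])<=3*min(b[1:3])]
    for b in belts:
        if max(b[1:3])>105: src.append(MOD[0] if b[0][1]>np.mean([q[0][1] for q in sq]) else MOD[1]); dst.append(b[0])
    for b in sq:
        if b[3]>1300: src.append(MOD[2]); dst.append(b[0])
        elif 550<b[3]<800: src.append(MOD[3]); dst.append(b[0])
    S=np.array(src);D=np.array(dst); s0=S.mean(0);d0=D.mean(0); U=S-s0;V=D-d0
    yaw=np.arctan2((U[:,0]*V[:,1]-U[:,1]*V[:,0]).sum(),(U*V).sum()); m=d0-rot(yaw)@s0
    res=np.abs(D-(m+U@rot(yaw).T+rot(yaw)@s0)).max()
    print(len(S),'pts res',res.round(4),'dock c',w2d(m).round(4),'rel',(yaw-DY).round(3),'FL',w2d(m+rot(yaw)@[.048,.115]).round(4),'FR',w2d(m+rot(yaw)@[.048,-.115]).round(4))
    s,p,M,a=tool(); print('t',s['time'],'tcp in bat',(rot(yaw).T@(p[:2]-m)).round(4),p[2].round(4),'tool-bat yaw deg',np.degrees(a-yaw).round(1),'tcp dock',w2d(p).round(4))
    return m,yaw
E
python3 - <<'E'
from h import *
m,y=pose(); at(m,y,-.079,.107)
E
```

```text
5 pts res 0.0748 dock c [-0.1088  0.0213] rel 0.452 FL [-0.1158  0.1457] FR [-0.0154 -0.0612]
t 12.6833 tcp in bat [-0.0141  0.0812] 0.0304 tool-bat yaw deg -20.1 tcp dock [-0.1569  0.0882]
inc cm [-6.98 -0.19  0.03] turn -20.1
```

```bash
sed -i 's/if b\[3\]>1300:/if 1300<b[3]<1700 and 50<max(b[1:3])<75:/; s/elif 550<b\[3\]<800:/elif 550<b[3]<800 and max(b[1:3])<34:/; s/if max(b\[1:3\])>105:/if 105<max(b[1:3])<130 and min(b[1:3])<14:/' h.py
python3 - <<'E'
from h import *
c=r.read_camera('top'); blobs(c['pixels'],c)
m,y=pose(); at(m,y,-.079,.107)
E
```

```text
[ 0.5721 -0.0649] dock [-0.0581 -0.0695] 120 9 776
[0.5788 0.0047] dock [-0.0402 -0.0019] 26 63 1548
[ 0.5405 -0.0062] dock [-0.0797 -0.0065] 28 28 643
[0.4272 0.0519] dock [-0.1821  0.0693] 113 37 1880
[0.4224 0.1169] dock [-0.1762  0.1342] 19 65 1010
3 pts res 0.0003 dock c [-0.0657 -0.005 ] rel 0.12 FL [-0.0319  0.115 ] FR [-0.0042 -0.1134]
t 12.7833 tcp in bat [-0.0794  0.1032] 0.0303 tool-bat yaw deg -1.2 tcp dock [-0.1569  0.0879]
inc cm [ 0.03 -0.38  0.03] turn -1.2
```

step_arm --increments "0.5 -0.3 0 0 0 -1; 0.9 -0.3 0 0 0 -1; 1.2 -0.3 0 0 0 -1; 1.33 -0.3 0 0 0 -1; 1.46 -0.3 0 0 0 -1; 1.58 -0.3 0 0 0 -1; 1.7 -0.3 0 0 0 -1; 1.82 -0.3 0 0 0 -1; 1.94 -0.3 0 0 0 -1; 2.06 -0.3 0 0 0 -1; 2.18 -0.32 0 0 0 -0.6"

```text
time: 13.7
position: [0.4665, 0.0835, 0.0298]
tcp_rot: [0.0, 0.991, 0.137, -0.003]
ft_force: [-13.5, -3.6, 6.0]
gripper_width: -0.0
grasp_force: 0.0
```

step_arm --increments "0.13 -0.05 0 0 0 0.5; 0.25 -0.09 0 0 0 0.9; 0.38 -0.14 0 0 0 1.4; 0.51 -0.18 0 0 0 1.8; 0.63 -0.22 0 0 0 2.3; 0.76 -0.26 0 0 0 2.8; 0.89 -0.3 0 0 0 3.2; 1.02 -0.34 0 0 0 3.7; 1.15 -0.38 0 0 0 4.1; 1.27 -0.42 0 0 0 4.6; 1.4 -0.46 0 0 0 5.0; 1.53 -0.5 0 0 0 5.5; 1.66 -0.53 0 0 0 6.0; 1.79 -0.56 0 0 0 6.4; 1.92 -0.59 0 0 0 6.9; 2.05 -0.62 0 0 0 7.3"

```text
time: 15.03
position: [0.484, 0.0954, 0.0296]
tcp_rot: [0.0, 0.997, 0.074, -0.004]
ft_force: [-13.5, -1.3, 6.6]
gripper_width: 0.0002
grasp_force: 0.0
```

```bash
python3 - <<'E'
from h import *
m,y=pose(); print(r.observe()['ft_force'])
E
```

```text
3 pts res 0.0004 dock c [-0.0599 -0.0044] rel -0.015 FL [-0.0102  0.1099] FR [-0.0135 -0.1201]
t 15.0833 tcp in bat [-0.0603  0.1067] 0.0296 tool-bat yaw deg -0.1 tcp dock [-0.1186  0.1031]
[-12.2460294   -2.65437669   5.88281572]
```

step_arm --increments "0.13 -0.05 0 0 0 0.5; 0.25 -0.09 0 0 0 0.9; 0.38 -0.14 0 0 0 1.4; 0.51 -0.18 0 0 0 1.8; 0.63 -0.22 0 0 0 2.3; 0.7 -0.24 0 0 0 2.6; -0.4 -0.2 0 0 0 2.6; -1.5 2 0 0 0 2.6; -2 6 0 0 0 2.6; -2 10 0 0 0 2.6; -2 14 0 0 0 2.6; -2 18 0 0 0 2.6; -2 21.5 0 0 0 2.6; -2 21.5 0 0 0 2.6; -2 21.5 0 0 0 2.6; -2 21.5 0 0 0 2.6"

```text
time: 16.42
position: [0.4987, -0.1195, 0.03]
tcp_rot: [-0.0, 0.999, 0.051, -0.0]
ft_force: [-0.8, 0.2, -0.3]
gripper_width: -0.0002
grasp_force: 0.0
```

```bash
python3 - <<'E'
from h import *
m,y=pose(); at(m,y,-.072,-.107)
E
```

```text
3 pts res 0.0003 dock c [-0.0579 -0.0041] rel -0.085 FL [-0.0003  0.1064] FR [-0.0198 -0.1228]
t 16.4667 tcp in bat [-0.072  -0.1133] 0.0301 tool-bat yaw deg 1.4 tcp dock [-0.1393 -0.1109]
inc cm [ 0.02 -0.63  0.01] turn 1.4
```

step_arm --increments "0.1 -0.4 0 0 0 1; 0.3 -0.5 0 0 0 1.4; 0.45 -0.5 0 0 0 1.4; 0.6 -0.5 0 0 0 1.4; 0.72 -0.5 0 0 0 1.4; 0.84 -0.5 0 0 0 1.4; 0.96 -0.5 0 0 0 1.4; 1.08 -0.5 0 0 0 1.4; 1.2 -0.5 0 0 0 1.4; 1.32 -0.5 0 0 0 1.4; 1.44 -0.47 0 0 0 1"

```text
time: 17.38
position: [0.5111, -0.1138, 0.03]
tcp_rot: [-0.0, 0.999, 0.043, -0.002]
ft_force: [-11.5, -0.9, 4.8]
gripper_width: 0.0
grasp_force: 0.0
```

step_arm --increments "0.13 0.05 0 0 0 -0.5; 0.25 0.09 0 0 0 -0.9; 0.38 0.14 0 0 0 -1.4; 0.51 0.18 0 0 0 -1.8; 0.63 0.22 0 0 0 -2.3; 0.76 0.26 0 0 0 -2.8; 0.89 0.3 0 0 0 -3.2; 1.02 0.34 0 0 0 -3.7; 1.15 0.38 0 0 0 -4.1; 1.27 0.42 0 0 0 -4.6; 1.4 0.46 0 0 0 -5.0"

```text
time: 18.3
position: [0.5243, -0.1176, 0.0297]
tcp_rot: [-0.0, 0.996, 0.086, -0.004]
ft_force: [-13.6, -1.1, 5.3]
gripper_width: -0.0002
grasp_force: 0.0
```

```bash
python3 - <<'E'
from h import *
m,y=pose(); print(r.observe()['ft_force'])
E
```

```text
3 pts res 0.0003 dock c [-0.0542 -0.0045] rel 0.004 FL [-0.0067  0.1107] FR [-0.0057 -0.1193]
t 18.35 tcp in bat [-0.0598 -0.109 ] 0.0298 tool-bat yaw deg 0.3 tcp dock [-0.1135 -0.1138]
[-13.08341994  -1.89819281   5.09041056]
```

step_arm --increments "0.07 0.03 0 0 0 -0.2; 0.14 0.05 0 0 0 -0.5; 0.21 0.08 0 0 0 -0.7; 0.28 0.1 0 0 0 -1; 0.35 0.13 0 0 0 -1.2"

```text
time: 18.77
position: [0.528, -0.1183, 0.0298]
tcp_rot: [-0.0, 0.995, 0.096, -0.004]
ft_force: [-12.6, -2.3, 6.0]
gripper_width: 0.0003
grasp_force: 0.0
```

```bash
python3 - <<'E'
from h import *
m,y=pose(); print(r.observe()['ft_force'])
E
```

```text
3 pts res 0.0003 dock c [-0.0532 -0.0048] rel 0.039 FL [-0.0098  0.112 ] FR [-0.0007 -0.1178]
t 18.8167 tcp in bat [-0.0613 -0.108 ] 0.0298 tool-bat yaw deg -0.5 tcp dock [-0.1102 -0.1151]
[-12.56932482  -2.47694838   5.36383012]
```

step_arm --increments "-0.6 0 0 0 0 0.4; -1.6 -2 0 0 0 0.4; -1.8 -6 0 0 0 0.4; -1.8 -10 0 0 0 0.4; -1.8 -14 0 0 0 0.4; -1.8 -18 0 0 0 0.4; -1.3 -21.5 0 0 0 0.4; -1.3 -21.5 0 0 0 0.4; -1.3 -21.5 0 0 0 0.4; -1.3 -21.5 0 0 0 0.4"

```text
time: 19.65
position: [0.4767, 0.0905, 0.0303]
tcp_rot: [0.0, 0.996, 0.093, 0.0]
ft_force: [-0.7, -0.1, -0.2]
gripper_width: -0.0002
grasp_force: 0.0
```

```bash
python3 - <<'E'
from h import *
m,y=pose(); at(m,y,-.060,.107)
E
```

```text
3 pts res 0.0002 dock c [-0.0533 -0.0048] rel 0.051 FL [-0.0113  0.1125] FR [ 0.0005 -0.1172]
t 19.7 tcp in bat [-0.0682  0.1073] 0.0303 tool-bat yaw deg -1.6 tcp dock [-0.1269  0.0988]
inc cm [0.82 0.   0.03] turn -1.6
```

step_arm --increments "0.15 0 0 0 0 -0.8; 0.3 0 0 0 0 -1.5; 0.42 0 0 0 0 -1.5; 0.54 0 0 0 0 -1.5; 0.66 0 0 0 0 -1.5; 0.78 0 0 0 0 -1.5; 0.9 0 0 0 0 -1.5; 1.02 0 0 0 0 -1.5; 1.14 -0.04 0 0 0 -1.1; 1.26 -0.08 0 0 0 -0.7; 1.38 -0.12 0 0 0 -0.3; 1.48 -0.15 0 0 0 0; 1.58 -0.18 0 0 0 0.4"

```text
time: 20.78
position: [0.489, 0.095, 0.0296]
tcp_rot: [0.0, 0.996, 0.09, -0.004]
ft_force: [-13.6, -2.2, 6.1]
gripper_width: 0.0004
grasp_force: 0.0
```

```bash
python3 - <<'E'
from h import *
m,y=pose(); print(r.observe()['ft_force'])
E
```

```text
3 pts res 0.0001 dock c [-0.0521 -0.0046] rel 0.017 FL [-0.006   0.1112] FR [-0.0022 -0.1188]
t 20.8333 tcp in bat [-0.06    0.1075] 0.0296 tool-bat yaw deg -0.1 tcp dock [-0.1139  0.1019]
[-12.87313721  -2.52249084   6.55733492]
```

Front-left still has about 6 mm to go; I'll push gently until near contact.

step_arm --increments "0.08 -0.03 0 0 0 0.3; 0.16 -0.05 0 0 0 0.6; 0.24 -0.08 0 0 0 0.9; 0.32 -0.1 0 0 0 1.2; 0.4 -0.13 0 0 0 1.4; 0.45 -0.15 0 0 0 1.6"

```text
time: 21.33
position: [0.4924, 0.0971, 0.0295]
tcp_rot: [0.001, 0.997, 0.076, -0.005]
ft_force: [-19.3, -3.9, 10.2]
gripper_width: 0.0001
grasp_force: 0.0
```

```bash
python3 - <<'E'
from h import *
m,y=pose(); print(r.observe()['ft_force'])
E
```

```text
3 pts res 0.0003 dock c [-0.0509 -0.0044] rel -0.01 FL [-0.0017  0.1101] FR [-0.0041 -0.1199]
t 21.3833 tcp in bat [-0.0606  0.1072] 0.0295 tool-bat yaw deg -0.1 tcp dock [-0.1104  0.1034]
[-16.7499972   -2.85935153   9.39164505]
```

The force rose to about 19 N, so front-left is on the stop. Backing off and crossing to the right for a small, slower push.

step_arm --increments "-0.6 0 0 0 0 0; -1.6 2 0 0 0 0; -1.8 6 0 0 0 0; -1.8 10 0 0 0 0; -1.8 14 0 0 0 0; -1.8 18 0 0 0 0; -1.3 21.5 0 0 0 0; -1.3 21.5 0 0 0 0; -1.3 21.5 0 0 0 0; -1.3 21.5 0 0 0 0"

```text
time: 22.22
position: [0.5155, -0.1164, 0.0301]
tcp_rot: [-0.0, 0.997, 0.075, -0.0]
ft_force: [0.3, 1.0, -0.4]
gripper_width: -0.0
grasp_force: 0.0
```

```bash
python3 - <<'E'
from h import *
m,y=pose(); at(m,y,-.060,-.107); print(r.observe()['ft_force'])
E
```

```text
3 pts res 0.0002 dock c [-0.0511 -0.0044] rel -0.028 FL [1.000e-04 1.092e-01] FR [-0.0064 -0.1207]
t 22.2667 tcp in bat [-0.0681 -0.1082] 0.0301 tool-bat yaw deg 1.0 tcp dock [-0.1223 -0.1106]
inc cm [ 0.81 -0.1   0.01] turn 1.0
[-0.73407355 -0.21061921  0.42328036]
```

step_arm --increments "0.15 -0.1 0 0 0 0.5; 0.3 -0.1 0 0 0 1; 0.42 -0.1 0 0 0 1; 0.54 -0.1 0 0 0 1; 0.66 -0.1 0 0 0 1; 0.78 -0.1 0 0 0 1; 0.88 -0.1 0 0 0 1; 0.98 -0.1 0 0 0 1; 1.08 -0.1 0 0 0 1; 1.18 -0.06 0 0 0 0.7; 1.26 -0.03 0 0 0 0.4; 1.34 0 0 0 0 0.1"

```text
time: 23.27
position: [0.5261, -0.1152, 0.0298]
tcp_rot: [-0.0, 0.997, 0.075, -0.004]
ft_force: [-14.1, -1.5, 6.0]
gripper_width: -0.0001
grasp_force: 0.0
```

```bash
python3 - <<'E'
from h import *
m,y=pose(); print(r.observe()['ft_force'])
E
```

```text
3 pts res 0.0001 dock c [-0.0501 -0.0046] rel -0.005 FL [-0.0015  0.1101] FR [-0.0027 -0.1199]
t 23.3167 tcp in bat [-0.0608 -0.1073] 0.0298 tool-bat yaw deg -0.5 tcp dock [-0.1115 -0.1117]
[-12.53290239  -0.90116731   6.06794888]
```

step_arm --increments "0.04 0.01 0 0 0 -0.1; 0.08 0.03 0 0 0 -0.3; 0.12 0.04 0 0 0 -0.4; 0.15 0.05 0 0 0 -0.5"

```text
time: 23.65
position: [0.5276, -0.1155, 0.0298]
tcp_rot: [-0.0, 0.997, 0.079, -0.004]
ft_force: [-14.1, -1.6, 6.1]
gripper_width: -0.0002
grasp_force: 0.0
```

```bash
python3 - <<'E'
from h import *
m,y=pose(); print(r.observe()['ft_force'])
E
```

```text
3 pts res 0.0003 dock c [-0.0497 -0.0045] rel 0.001 FL [-0.0019  0.1106] FR [-0.0016 -0.1194]
t 23.7 tcp in bat [-0.0606 -0.1076] 0.0298 tool-bat yaw deg -0.4 tcp dock [-0.1102 -0.1122]
[-13.13079929  -0.92453411   6.59162411]
```

step_arm --increments "0.04 0.01 0 0 0 -0.1; 0.08 0.03 0 0 0 -0.3; 0.11 0.04 0 0 0 -0.4"

```text
time: 23.95
position: [0.5287, -0.1158, 0.0298]
tcp_rot: [-0.0, 0.997, 0.083, -0.004]
ft_force: [-13.7, -1.2, 6.4]
gripper_width: 0.0001
grasp_force: 0.0
```

```bash
python3 - <<'E'
from h import *
m,y=pose(); print(r.observe()['ft_force'])
E
```

```text
3 pts res 0.0004 dock c [-0.0496 -0.0044] rel 0.002 FL [-0.0018  0.1107] FR [-0.0013 -0.1193]
t 24.0 tcp in bat [-0.0598 -0.1081] 0.0298 tool-bat yaw deg -0.0 tcp dock [-0.1091 -0.1127]
[-13.05633616  -0.61082357   6.39528288]
```

step_arm --increments "0.04 0.01 0 0 0 -0.1; 0.08 0.03 0 0 0 -0.3; 0.1 0.03 0 0 0 -0.3"

```text
time: 24.25
position: [0.5293, -0.1159, 0.0298]
tcp_rot: [-0.0, 0.996, 0.085, -0.004]
ft_force: [-16.8, -1.8, 7.8]
gripper_width: 0.0001
grasp_force: 0.0
```

step_arm --increments "-0.6 0 0 0 0 0; -1.6 -2 0 0 0 0; -1.8 -6 0 0 0 0; -1.8 -10 0 0 0 0; -1.8 -14 0 0 0 0; -1.8 -18 0 0 0 0; -1.3 -21.5 0 0 0 0; -1.3 -21.5 0 0 0 0; -1.3 -21.5 0 0 0 0; -1.3 -21.5 0 0 0 0"

```text
time: 25.08
position: [0.4834, 0.0941, 0.0303]
tcp_rot: [0.0, 0.996, 0.086, 0.0]
ft_force: [0.7, -0.4, 0.2]
gripper_width: 0.0
grasp_force: 0.0
```

```bash
python3 - <<'E'
from h import *
m,y=pose(); at(m,y,-.060,.107); print(r.observe()['ft_force'])
E
```

```text
3 pts res 0.0005 dock c [-0.0494 -0.0046] rel 0.018 FL [-0.0034  0.1112] FR [ 0.0007 -0.1188]
t 25.1333 tcp in bat [-0.0686  0.1071] 0.0302 tool-bat yaw deg -0.6 tcp dock [-0.1198  0.1012]
inc cm [ 0.86 -0.    0.02] turn -0.6
[ 1.09570177 -0.65579847  0.22256625]
```

step_arm --increments "0.2 0 0 0 0 -0.5; 0.36 0 0 0 0 -0.5; 0.48 0 0 0 0 -0.5; 0.6 0 0 0 0 -0.5; 0.7 0 0 0 0 -0.5; 0.8 0 0 0 0 -0.5; 0.9 0 0 0 0 -0.5; 1.0 0 0 0 0 -0.5; 1.08 -0.02 0 0 0 -0.3; 1.15 -0.04 0 0 0 -0.1; 1.22 -0.06 0 0 0 0.1; 1.26 -0.08 0 0 0 0.3"

```text
time: 26.13
position: [0.4926, 0.0966, 0.0296]
tcp_rot: [0.0, 0.997, 0.083, -0.004]
ft_force: [-15.2, -3.6, 8.1]
gripper_width: -0.0003
grasp_force: 0.0
```

```bash
python3 - <<'E'
from h import *
m,y=pose(); print(r.observe()['ft_force'])
E
```

```text
3 pts res 0.0003 dock c [-0.0486 -0.0045] rel 0.001 FL [-0.0007  0.1106] FR [-0.0005 -0.1194]
t 26.1833 tcp in bat [-0.0616  0.1074] 0.0296 tool-bat yaw deg 0.0 tcp dock [-0.1103  0.1029]
[-14.18697241  -2.55463913   6.47957615]
```

Both front edges are within about 1 mm by camera. Next is the latch: retreat, lift, and cross to its outer side.

```bash
cat >> h.py <<'E'
PIV=np.array([-.110,.188])
def lp(al,D,rr=.095): return d2w(PIV+rr*np.array([np.cos(al),np.sin(al)])-D*np.array([-np.sin(al),np.cos(al)]))
E
python3 - <<'E'
from h import *
print(lp(2.75,.03)); go([*lp(2.75,.03),.115],DY); go([*lp(2.75,.03),.038],DY)
E
```

```text
[0.39323175 0.23141465]
inc cm [ -7.65 -14.92  -8.48] turn 0.1
inc cm [ -7.59 -14.93  -0.78] turn 0.1
```

step_arm --increments "-0.6 0 0 0 0 0; -2.5 0 -0.5 0 0 0; -3.5 0 -3.5 0 0 0; -4 0 -7 0 0 0; -5 -2 -8.5 0 0 0; -6 -6 -8.5 0 0 0; -7.6 -10 -8.5 0 0 0; -7.6 -14.9 -8.5 0 0 0; -7.6 -14.9 -8.5 0 0 0; -7.6 -14.9 -5 0 0 0; -7.6 -14.9 -2 0 0 0; -7.6 -14.9 -0.8 0 0 0; -7.6 -14.9 -0.8 0 0 0"

```text
time: 27.27
position: [0.3939, 0.2304, 0.0346]
tcp_rot: [0.001, 0.997, 0.083, -0.003]
ft_force: [-0.0, 0.0, -0.1]
gripper_width: -0.0003
grasp_force: 0.0
```

```bash
python3 - <<'E'
from h import *
m,y=pose(); s,p,M,a=tool(); print(p,a,s['ft_force'])
for al in np.arange(2.83,4.75,.08): 
    P=[*lp(al,.018),.038]; print(al.round(2),(M.T@(np.array(P)-p)*100).round(1))
E
```

```text
4 pts res 0.0006 dock c [-0.0483 -0.0049] rel -0.002 FL [-1.0e-04  1.1e-01] FR [-0.0005 -0.12  ]
t 27.3167 tcp in bat [-0.1367  0.2558] 0.0371 tool-bat yaw deg 0.2 tcp dock [-0.1845  0.2512]
[0.39523444 0.23091438 0.03711401] 0.16528187204431788 [-0.3173312   0.80439467  1.11599796]
2.83 [-1.   1.7 -0.1]
2.91 [-1.4  2.4 -0.1]
2.99 [-1.7  3.1 -0.1]
3.07 [-1.9  3.8 -0.1]
3.15 [-2.1  4.6 -0.1]
3.23 [-2.2  5.4 -0.1]
3.31 [-2.2  6.1 -0.1]
3.39 [-2.2  6.9 -0.1]
3.47 [-2.1  7.7 -0.1]
3.55 [-2.   8.4 -0.1]
3.63 [-1.8  9.2 -0.1]
3.71 [-1.5  9.9 -0.1]
3.79 [-1.2 10.6 -0.1]
3.87 [-0.9 11.3 -0.1]
3.95 [-0.4 11.9 -0.1]
4.03 [ 0.  12.6 -0.1]
4.11 [ 0.6 13.1 -0.1]
4.19 [ 1.1 13.7 -0.1]
4.27 [ 1.7 14.1 -0.1]
4.35 [ 2.4 14.6 -0.1]
4.43 [ 3.  14.9 -0.1]
4.51 [ 3.7 15.3 -0.1]
4.59 [ 4.5 15.5 -0.1]
4.67 [ 5.2 15.7 -0.1]
```

Battery is flush (−0.1 and −0.5 mm). Swinging the latch along its arc.

step_arm --increments "-0.6 0.8 0 0 0 0; -1 1.7 0 0 0 0; -1.4 2.4 0 0 0 0; -1.7 3.1 0 0 0 0; -1.9 3.8 0 0 0 0; -2.1 4.6 0 0 0 0; -2.2 5.4 0 0 0 0; -2.2 6.1 0 0 0 0; -2.2 6.9 0 0 0 0; -2.1 7.7 0 0 0 0; -2 8.4 0 0 0 0; -1.8 9.2 0 0 0 0; -1.5 9.9 0 0 0 0; -1.2 10.6 0 0 0 0; -0.9 11.3 0 0 0 0; -0.4 11.9 0 0 0 0; 0 12.6 0 0 0 0; 0.6 13.1 0 0 0 0; 1.1 13.7 0 0 0 0"

```text
time: 28.9
position: [0.43, 0.0979, 0.0382]
tcp_rot: [0.0, 0.997, 0.083, -0.0]
ft_force: [-1.0, 1.3, -0.0]
gripper_width: -0.0
grasp_force: 0.7
```

```bash
python3 - <<'E'
from h import *
m,y=pose(); s,p,M,a=tool(); print(p,a,s['ft_force'])
for al in (4.27,4.35,4.43,4.51,4.59,4.67,4.712): 
    P=[*lp(al,.018),.038]; print(al,(M.T@(np.array(P)-p)*100).round(1))
E
```

```text
3 pts res 0.0003 dock c [-0.0487 -0.0048] rel 0.006 FL [-0.0015  0.1105] FR [ 0.     -0.1195]
t 28.95 tcp in bat [-0.1216  0.1189] 0.0383 tool-bat yaw deg -0.3 tcp dock [-0.1712  0.1133]
[0.43078904 0.09703562 0.03827501] 0.16509581481292512 [-0.75811856 -0.40329292  0.20745804]
4.27 [0.4 0.3 0. ]
4.35 [1.1 0.8 0. ]
4.43 [1.7 1.2 0. ]
4.51 [2.4 1.5 0. ]
4.59 [3.2 1.7 0. ]
4.67 [3.9 2.  0. ]
4.712 [4.3 2.  0. ]
```

step_arm --increments "0.4 0.3 0 0 0 0; 0.8 0.6 0 0 0 0; 1.1 0.8 0 0 0 0; 1.4 1 0 0 0 0; 1.7 1.2 0 0 0 0; 2 1.4 0 0 0 0; 2.3 1.5 0 0 0 0; 2.6 1.6 0 0 0 0; 2.9 1.7 0 0 0 0; 3.1 1.7 0 0 0 0; 3.3 1.8 0 0 0 0; 3.5 1.9 0 0 0 0; 3.65 1.9 0 0 0 0; 3.8 2 0 0 0 0; 3.9 2 0 0 0 0"

```text
time: 30.2
position: [0.4713, 0.0849, 0.0383]
tcp_rot: [0.0, 0.997, 0.083, -0.0]
ft_force: [-1.8, -0.1, -0.1]
gripper_width: 0.0001
grasp_force: 0.6
```

```bash
python3 - <<'E'
from h import *
m,y=pose(); s,p,M,a=tool(); print(p,a,s['ft_force'])
go([*lp(4.712,.018),.038],DY)
E
```

```text
3 pts res 0.0003 dock c [-0.0488 -0.0048] rel 0.007 FL [-0.0016  0.1105] FR [-0.     -0.1195]
t 30.25 tcp in bat [-0.0836  0.1001] 0.0383 tool-bat yaw deg -0.3 tcp dock [-0.1331  0.0947]
[0.47140836 0.0848903  0.03827754] 0.16547522164349793 [-0.87262282 -0.68388067 -0.76493729]
inc cm [0.5  0.17 0.03] turn 0.1
```

step_arm --increments "0.1 0.1 0 0 0 0; 0.2 0.1 0 0 0 0; 0.3 0.1 0 0 0 0; 0.4 0.1 0 0 0 0; 0.5 0.1 0 0 0 0; 0.55 0.1 0 0 0 0"

```text
time: 30.75
position: [0.4769, 0.0848, 0.0383]
tcp_rot: [0.0, 0.997, 0.083, 0.0]
ft_force: [-1.8, -2.1, -0.4]
gripper_width: -0.0002
grasp_force: 0.7
```

step_arm --increments "0.05 0 0 0 0 0; 0.1 0 0 0 0 0; 0.15 0 0 0 0 0; 0.2 0 0 0 0 0; 0.25 0 0 0 0 0; 0.3 0 0 0 0 0"

```text
time: 31.25
position: [0.4772, 0.0848, 0.0382]
tcp_rot: [0.001, 0.997, 0.083, -0.003]
ft_force: [-14.3, -4.2, 8.9]
gripper_width: 0.0002
grasp_force: 8.0
```

The bar is against its stop, at the expected TCP position. I'll retreat, lift and check.

step_arm --increments "-0.5 0 0 0 0 0; -2 0 0 0 0 0; -4 0 -1 0 0 0; -5 2 -5 0 0 0; -5 6 -9 0 0 0; -5 10 -12 0 0 0; -5 14 -13 0 0 0; -5 18 -13 0 0 0; -5 22 -13 0 0 0; -5 26 -13 0 0 0; -5 30 -13 0 0 0; -5 30 -13 0 0 0; -5 30 -13 0 0 0; -5 30 -13 0 0 0"

```text
time: 32.42
position: [0.48, -0.2193, 0.1681]
tcp_rot: [-0.0, 0.997, 0.082, 0.0]
ft_force: [-0.2, 0.6, -1.1]
gripper_width: 0.0001
grasp_force: 0.0
```

```bash
python3 - <<'E'
from h import *
m,y=pose(); print(r.observe()['ft_force'])
c=r.read_camera('top'); i=c['pixels'][145:285,245:405]
print('shut bar end/knob px (crop)',[((proj(c,[*d2w(PIV+q*np.array([0,-1])),.045])-[245,145])*4.25).round() for q in (0,.118)])
i=cv2.convertScaleAbs(i,alpha=2,beta=20)
cv2.imwrite('pics/crop9.png',cv2.resize(i,None,fx=4.25,fy=4.25,interpolation=cv2.INTER_CUBIC))
E
```

```text
4 pts res 0.0006 dock c [-0.0485 -0.0046] rel -0.004 FL [-1.000e-04  1.102e-01] FR [-0.0009 -0.1198]
t 32.4667 tcp in bat [-0.1247 -0.2017] 0.1682 tool-bat yaw deg 0.3 tcp dock [-0.1739 -0.2059]
[-0.03875016  0.14711081 -0.02113365]
shut bar end/knob px (crop) [array([109., 354.]), array([281., 322.])]
```

View pics/crop9.png

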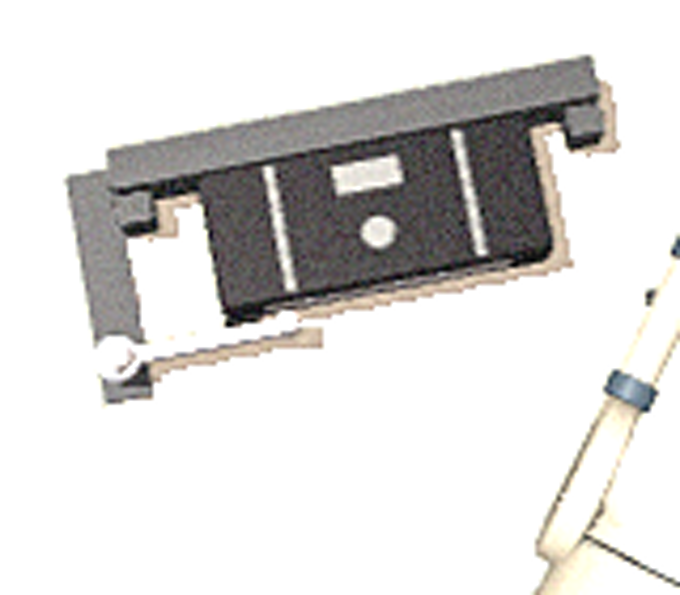

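The bar runs from (120,355) to (295,322), parallel to the dock as it should be when shut. The battery is flush and the arm is clear, so I'm handing in.

```bash
python3 -c "
from bench import r
print(r.hand_in())"
```

```text
the job is handed in; nothing more can be done
None
```

The job is handed in after about 32 s: by the camera, both front edges of the battery are within about 1 mm of the stop, it is about 5 mm off centre, and the latch is shut; one push peaked at about 19 N forward (about 22 N in all at the wrist), no failure was reported, and the hand-in gave no verdict.

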